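# Close the packed lunch dishes

### The job

Four packed dishes (large round, small round, square and oblong) stand on the kitchen counter, with their wooden lids lying among them. Close each dish with the lid of its own shape and size, fully down and flat on the rim all round. Leave the dishes standing where they are, and do not knock over the two shakers.

Things in the scene. Friction and masses are not known exactly. Their poses are not given: they have to be found in the camera images.
- dish_large_round: Loose white ceramic dish, open at the top, holding cut sausage and pickles that stay below 45 mm: the large round one, outer diameter 104 mm. Height 60 mm, walls 5 mm. It stands on the counter; origin at the centre of its underside, z up.
- dish_small_round: Loose white ceramic dish, open at the top, holding cut sausage and pickles that stay below 45 mm: the small round one, outer diameter 74 mm. Height 60 mm, walls 5 mm. It stands on the counter; origin at the centre of its underside, z up.
- dish_square: Loose white ceramic dish, open at the top, holding cut sausage and pickles that stay below 45 mm: the square one, outside 86 x 86 mm. Height 60 mm, walls 5 mm. It stands on the counter; origin at the centre of its underside, z up, x and y square to its sides.
- dish_oblong: Loose white ceramic dish, open at the top, holding cut sausage and pickles that stay below 45 mm: the oblong one, outside 120 mm (along x) x 74 mm (along y). Height 60 mm, walls 5 mm. It stands on the counter; origin at the centre of its underside, z up, x along the long side.
- lid_large_round: Loose wooden lid, 60-160 g, right way up: the large round one, plate diameter 110 mm, z = 10 to 16 mm. Central dark round knob, diameter 22 mm, z = 16 to 48 mm. Below: tapered plug, 3 mm (top) to 9 mm (foot) clear of the dish's inner walls. Origin: centre of the plug's underside; z up. Closed: plate on the rim, origin 50 mm above the dish's.
- lid_small_round: Loose wooden lid, 60-160 g, right way up: the small round one, plate diameter 80 mm, z = 10 to 16 mm. Central dark round knob, diameter 22 mm, z = 16 to 48 mm. Below: tapered plug, 3 mm (top) to 9 mm (foot) clear of the dish's inner walls. Origin: centre of the plug's underside; z up. Closed: plate on the rim, origin 50 mm above the dish's.
- lid_square: Loose wooden lid, 60-160 g, right way up: square, plate 92 x 92 mm, z = 10 to 16 mm. Dark bar grip on top, 44 mm along x, 16 mm along y, z = 16 to 48 mm. Below: tapered plug, 3 mm (top) to 9 mm (foot) clear of the dish's inner walls. Origin: centre of the plug's underside; z up, x square to a side (fits any quarter turn). Closed: plate on the rim, origin 50 mm above the dish's.
- lid_oblong: Loose wooden lid, 60-160 g, right way up: oblong, plate 126 mm (x) x 80 mm (y), z = 10 to 16 mm. Dark bar grip on top, 44 mm along x, 16 mm along y, z = 16 to 48 mm. Below: tapered plug, 3 mm (top) to 9 mm (foot) clear of the dish's inner walls. Origin: centre of the plug's underside; z up, x along the long side (fits either way round). Closed: plate on the rim, origin 50 mm above the dish's.
- shaker_salt: Loose bright steel shaker, a bystander standing among the dishes: 36 mm across the foot, 66 mm tall, 90 g. Origin at the centre of its underside, z up. Leave it standing.
- shaker_pepper: Loose dark steel shaker, a bystander standing among the dishes: 36 mm across the foot, 66 mm tall, 90 g. Origin at the centre of its underside, z up. Leave it standing.

How it is judged (in metres and radians):
At the end, for the whole second after the job is handed in: Each of the four lids lies flat (within 0.08 rad) on the rim of its own dish, centred within 10 mm and seated (its origin 46 to 54 mm above the dish's origin); all dishes stand upright on the counter, and everything is at rest (horizontal distance between lid_large_round and dish_large_round below 0.01 m and z of lid_large_round in the frame of dish_large_round between 0.046 and 0.054 m and angle between each of lid_large_round, dish_large_round, lid_small_round, dish_small_round, lid_square, dish_square, lid_oblong, dish_oblong's own z axis and vertical below 0.08 rad and height (world z) of each of dish_large_round, dish_small_round, dish_square, dish_oblong below 0.01 m and linear speed of each of lid_large_round, dish_large_round, lid_small_round, dish_small_round, lid_square, dish_square, lid_oblong, dish_oblong below 0.02 m/s and horizontal distance between lid_small_round and dish_small_round below 0.01 m and z of lid_small_round in the frame of dish_small_round between 0.046 and 0.054 m and horizontal distance between lid_square and dish_square below 0.01 m and z of lid_square in the frame of dish_square between 0.046 and 0.054 m and horizontal distance between lid_oblong and dish_oblong below 0.01 m and z of lid_oblong in the frame of dish_oblong between 0.046 and 0.054 m); the robot touches nothing.
It fails at once if a dish is pushed more than 40 mm from where it stood (distance of any of dish_large_round, dish_small_round, dish_square, dish_oblong from where it was at the start of the episode above 0.04 m).
It fails at once if a shaker is knocked over (tilted more than 0.7 rad) (angle between any of shaker_salt, shaker_pepper's own z axis and vertical above 0.7 rad).
It also fails if it takes over 112 s, if anything falls off the work surface, if the arm or the gripper's body presses on something with over 40 N, if the wrist force passes 120 N, or if a joint passes its speed limit or range.

### The arm

A 6-joint arm with a two-finger parallel gripper is mounted at the origin on the work surface. World frame = base frame: x ahead of the robot, y to its left, z up, the work surface at z = 0. Lengths are in mm, angles in rad, forces in N, time in s.
With the tool pointing down it reaches from about 300 to 775 mm from the base axis. Payload 14.6 kg.
Tool frame: the origin (TCP) lies at the very end of the fingers, on their centre line; the grasp point (between the pads) lies 19 mm behind it; z points along the fingers, y is the line along which they close (so a half turn about z gives the same grasp; the last joint's range is limited). The gripper opens to 94 mm and grips with 3 to 60 N. Pads are 16 mm wide; open, the fingers measure 119 mm over their backs; the gripper's body (75 mm by 177 mm) begins 78 mm behind the grasp point.
Start: joints at [1.097, 0.3, 1.521, -0, 1.321, -0.067], TCP at [217.616, 505.106, 175.946] pointing down, gripper open.
Joint ranges: [-3.03, 3.03], [-0.79, 2.21], [0.23, 2.52], [-1.04, 4.18], [0, 3.07], [-2.55, 2.55]. Speed limits (rad/s): [2.22, 2.22, 2.57, 3.14, 3.14, 3.14].

### API

Orientations are given as [roll, pitch, yaw] about the fixed x, y, z axes, in that order (R = Rz(yaw) Ry(pitch) Rx(roll)).
In Python, from cell import manip gives the robot as it stands.
- The arm moves only by the tool servo_tool, never from a script. Its argument "motion" is a list that holds one entry, the list of rows, each a list of 7 numbers: the shift along the world's x, y, z as a fraction of full scale, then the turn, a rotation vector about the world's x, y, z as a fraction of full scale, then the closure, from 0 (fully open) to 1 (shut). In form: [[[x, y, z, rx, ry, rz, gripper], ...]]. A call has 1 to 10 rows; each row is the pose to reach, as a shift and turn from the pose commanded when the call began, turning the shorter way round; what a row does not reach only later rows make up. Full scale, the value 1, is 0.5 m for a shift and pi rad for a turn. A row lasts 1/10 s, in which the tool goes at most 50 mm and 8.59 degrees, less where a joint would pass 70% of its speed; a pose out of reach is approached as far as the arm can. A call with a number of a shift or a turn outside -1 to 1 is refused whole. A call with a gripper value outside its range is refused whole. The fingers move at their own pace and stop on an object; "newtons" is the grip in N (left out, the last holds). Time passes only in rows, so rows that repeat a pose let the fingers close. It gives the time, the measured TCP pose, the force, the opening and the grip force at its end, in the units of the state.
- manip.read_state(): the state, without advancing time (a new reading comes with each control period).
- manip.camera(name): name is "scene" or "top"; returns a dict with "frame" (400x640x3 uint8, red, green, blue), "range_z" (400x640 float32, mm along the optical axis (not along the pixel's ray), 0 where there is no reading), "vfov" (degrees; the focal length in pixels is half the picture's height over the tangent of half this angle, whatever the lens; pixels are square), "cx", "cy" (the principal point, pixels), "cam_to_world" (4x4, takes a point from camera to world coordinates). Camera axes: x right, y down, z forward; pixel columns grow to the right and rows downward; lengths in mm; the calibration is good to about 2 mm. A picture is of the moment at which its call begins.
- manip.sign_off(): hands the job in; it is judged then, once.
The state is a dict: "clock": time; "joints": joint angles; "qd": joint speeds; "effort": joint torques, N m; "eef_pos": TCP position; "eef_rot": TCP orientation; "wrist_force": force on the tool from outside, world axes, zero at the start; "moment": the same for the moment, N m; "finger_gap": finger opening in mm; "finger_force": force on a finger pad.
Only numpy, scipy, OpenCV 4.12 (cv2) and the standard library are available. Lean on these libraries where they do the work, as an engineer would, in place of code of your own. Each camera call takes 0.05 s, during which the arm holds its last target. There are 200 camera calls.

## Working session

There is one attempt and no reset: what is moved stays moved. The work goes in short steps, Python scripts to look and compute and a tool call to move; the robot and the scene stay as the last step left them, time stands still between calls to the robot, and variables do not carry over. Pictures are saved under pics/ and viewed, at most 14 in all, crops included, and the job is handed in when it is done.

Besides the shell and the picture viewer there is one more tool, called after "Call:" as a command line: name --argument value ..., lists and objects as JSON in quotes. servo_tool: Moves the arm, as the interface text tells. Its arguments: {"type":"object","properties":{"motion":{"type":"array"},"newtons":{"type":"number"}},"required":["motion"]}

```bash
ls; mkdir -p pics; cat > h.py <<'E'
import numpy as np, cv2
from cell import manip
def grab(n):
    c=manip.camera(n); f=200/np.tan(np.radians(c["vfov"])/2); T=np.array(c["cam_to_world"])
    v,u=np.mgrid[0:400,0:640]; z=c["range_z"]
    P=np.stack([(u-c["cx"])/f*z,(v-c["cy"])/f*z,z],-1)@T[:3,:3].T+T[:3,3]
    P[z==0]=np.nan
    return c,P,T,f
E
python3 - <<'E'
from h import *
for n in("top","scene"):
    c,P,T,f=grab(n); cv2.imwrite(f"pics/{n}0.png",c["frame"][:,:,::-1]); print(n,f,T.round(2).tolist(),np.nanmin(P,(0,1)),np.nanmax(P,(0,1)))
    np.savez(f"{n}0.npz",P=P,f=c["frame"])
print(manip.read_state())
E
```

```text
pics
top 450.2681837037147 [[0.02, -0.99, 0.16, 341.74], [-1.0, -0.02, -0.01, 8.6], [0.01, -0.16, -0.99, 1183.45], [0.0, 0.0, 0.0, 1.0]] [   25.4643803  -1505.07192156  -772.31400365] [1649.41301374 1496.61667094  582.20018108]
scene 420.10937655525015 [[0.37, 0.71, -0.6, 1131.77], [0.93, -0.28, 0.24, -235.97], [0.0, -0.64, -0.77, 834.86], [0.0, 0.0, 0.0, 1.0]] [-986.81308136 -970.92237391 -765.11790389] [1185.72524426 1830.26430339  320.03022969]
{'clock': 0.1, 'joints': array([ 1.09742530e+00,  3.00403246e-01,  1.52148304e+00, -5.49677785e-06,
        1.32066173e+00, -6.65494703e-02]), 'qd': array([ 0.00020337, -0.00019797, -0.00231299,  0.00072758, -0.00215548,
        0.00042998]), 'effort': array([ 9.63531529e-04, -5.32637930e+01, -3.53288198e+01,  7.10535957e-02,
        2.33821169e-02, -9.21742981e-05]), 'eef_pos': array([217.50033047, 504.90697553, 175.46502509]), 'eef_rot': array([-3.14063905e+00, -5.82196596e-05,  2.73477243e+00]), 'wrist_force': array([-0.09011009, -0.90753085,  0.11768276]), 'moment': array([-0.00198255,  0.01233489,  0.00296911]), 'finger_force': 0.0, 'finger_gap': 94.06748770098764}
```

View pics/top0.png

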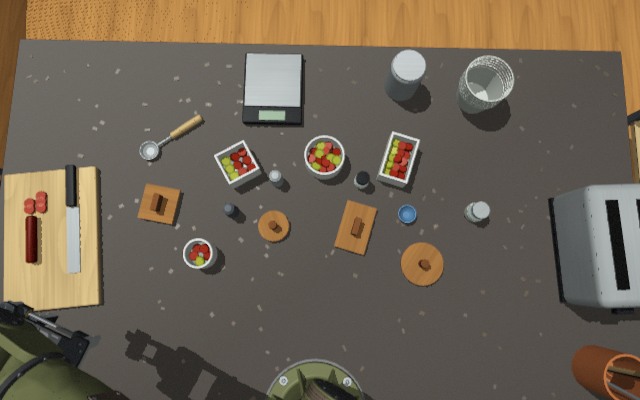

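View pics/scene0.png

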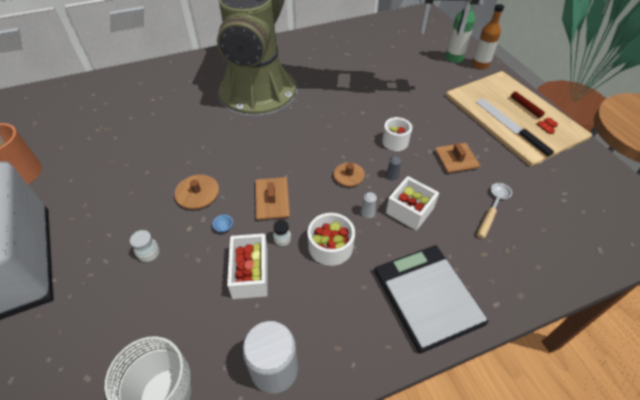

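The top view shows the dishes: square (238,163), large round (325,157), oblong (399,158) and small round (200,253). The lids are square (159,203), small round (273,226), oblong (356,228) and large round (422,264). The shakers are bright (275,177) and dark (231,210). Two jars also stand nearby, at (362,180) and (478,212).

```bash
cat > meas.py <<'E'
from h import *
import sys
def fit(P,seed,r,lo,hi,hit,extra=None):
    # points near seed XY with lo<z<hi : min-area rect & enclosing circle
    d=np.hypot(P[...,0]-seed[0],P[...,1]-seed[1])
    m=(d<r)&(P[...,2]>lo)&(P[...,2]<hi)
    if extra is not None: m&=extra
    n,l,s,c=cv2.connectedComponentsWithStats(m.astype(np.uint8),connectivity=8)
    if n<2: return None
    k=1+np.argmax(s[1:,4]); q=P[l==k]
    q2=q[:,:2].astype(np.float32)
    (cx,cy),(w,h),a=cv2.minAreaRect(q2); (ex,ey),er=cv2.minEnclosingCircle(q2)
    if w<h: w,h,a=h,w,a+90
    return f"n={len(q)} z={np.median(q[:,2]):.1f} rect c=({cx:.1f},{cy:.1f}) {w:.1f}x{h:.1f} ang={(a+90)%180-90:.1f} circ=({ex:.1f},{ey:.1f}) d={2*er:.1f} mean=({q2[:,0].mean():.1f},{q2[:,1].mean():.1f})"
E
python3 - <<'E'
from meas import *
D=np.load("top0.npz");P=D["P"]
Q=np.load("scene0.npz")["P"]
print("table",np.nanmedian(P[300:330,300:340,2]),np.nanmedian(Q[100:160,150:200,2]))
for n,(u,v) in dict(dsq=(238,163),dlr=(325,157),dob=(399,158),dsr=(200,253)).items():
    s=P[v,u];print(n,s.round()); 
    for X in(P,Q): print("  ",fit(X,s,78,52,66,0))
for n,(u,v) in dict(lsq=(159,203),lsr=(273,226),lob=(356,228),llr=(422,264)).items():
    s=P[v,u];print(n,s.round())
    for X in(P,Q):
        print("  plate",fit(X,s,80,9,60,0)); print("  knob",fit(X,s,45,40,56,0))
for n,(u,v) in dict(salt=(275,177),pep=(231,210),jar=(362,180),cup=(407,214)).items():
    s=P[v,u];print(n,s.round()); print("  ",fit(P,s,40,30,110,0)); print("  ",fit(Q,s,40,30,110,0))
E
```

```text
table -0.748745202690202 0.8625186995815852
dsq [623. 211.  38.]
   n=299 z=58.6 rect c=(620.0,212.9) 87.3x86.0 ang=30.1 circ=(619.2,212.2) d=118.0 mean=(619.5,214.1)
   n=408 z=59.3 rect c=(620.3,213.7) 90.5x86.9 ang=-60.2 circ=(621.0,214.0) d=122.0 mean=(622.3,212.7)
dlr [645. -16.  30.]
   n=274 z=59.1 rect c=(642.5,-12.3) 102.6x102.4 ang=-75.0 circ=(643.1,-12.7) d=104.4 mean=(643.6,-12.1)
   n=404 z=59.2 rect c=(645.0,-12.2) 102.5x101.1 ang=-22.4 circ=(644.1,-11.1) d=106.1 mean=(646.0,-12.7)
dob [ 645. -210.   36.]
   n=344 z=59.3 rect c=(640.9,-205.6) 122.1x74.6 ang=-17.0 circ=(641.1,-206.4) d=140.9 mean=(640.3,-205.9)
   n=544 z=59.8 rect c=(641.4,-204.6) 121.8x74.3 ang=-16.7 circ=(641.0,-204.2) d=140.9 mean=(645.3,-205.6)
dsr [389. 304.   6.]
   n=200 z=58.4 rect c=(385.8,297.4) 72.1x71.6 ang=-89.6 circ=(386.5,297.5) d=74.3 mean=(385.6,297.4)
   n=203 z=58.7 rect c=(388.2,298.3) 73.3x71.3 ang=-62.7 circ=(385.5,298.7) d=78.3 mean=(388.3,298.5)
lsq [514. 411.  31.]
  plate n=1241 z=15.4 rect c=(515.3,418.1) 93.8x92.6 ang=80.5 circ=(514.6,417.6) d=127.2 mean=(514.1,416.2)
  knob 
[... 1693 characters left out ...]
.]
   n=137 z=62.1 rect c=(585.6,112.0) 29.8x28.6 ang=-45.0 circ=(585.1,112.3) d=31.4 mean=(582.8,111.3)
   n=199 z=59.2 rect c=(588.5,112.5) 30.1x28.4 ang=25.7 circ=(588.0,113.3) d=33.1 mean=(592.5,109.8)
pep [495. 218.  67.]
   n=150 z=61.6 rect c=(499.3,227.4) 30.2x30.2 ang=-72.0 circ=(499.2,227.3) d=33.0 mean=(497.8,224.9)
   n=181 z=57.1 rect c=(502.4,226.3) 29.5x27.5 ang=32.2 circ=(502.2,227.1) d=30.8 mean=(506.2,224.1)
jar [ 579. -110.   59.]
   n=177 z=58.5 rect c=(584.9,-110.5) 34.7x34.5 ang=22.6 circ=(584.9,-111.2) d=36.7 mean=(583.0,-110.6)
   n=270 z=58.9 rect c=(587.4,-111.2) 35.0x34.1 ang=9.8 circ=(586.9,-110.9) d=37.8 mean=(591.4,-112.0)
cup [ 502. -236.    4.]
   None
   None
```

Call:
servo_tool --motion '[[[0.595, -0.174, -0.112, 0, 0, 0.071, 0.4], [0.595, -0.174, -0.112, 0, 0, 0.071, 0.4], [0.595, -0.174, -0.112, 0, 0, 0.071, 0.4], [0.595, -0.174, -0.112, 0, 0, 0.071, 0.4], [0.595, -0.174, -0.112, 0, 0, 0.071, 0.4], [0.595, -0.174, -0.112, 0, 0, 0.071, 0.4], [0.595, -0.174, -0.112, 0, 0, 0.071, 0.4], [0.595, -0.174, -0.112, 0, 0, 0.071, 0.4], [0.595, -0.174, -0.112, 0, 0, 0.071, 0.4], [0.595, -0.174, -0.112, 0, 0, 0.071, 0.4]]]' --newtons 30

```text
clock: 1.1
eef_pos: [514.0, 418.8, 120.3]
eef_rot: [3.141, 0.0, 2.959]
wrist_force: [-0.7, 0.8, 0.2]
finger_gap: 56.3
finger_force: 0.0
```

Call:
servo_tool --motion '[[[0, 0, -0.08, 0, 0, 0, 0.4], [0, 0, -0.16, 0, 0, 0, 0.4], [0, 0, -0.198, 0, 0, 0, 0.4], [0, 0, -0.198, 0, 0, 0, 0.4], [0, 0, -0.198, 0, 0, 0, 1], [0, 0, -0.198, 0, 0, 0, 1], [0, 0, -0.198, 0, 0, 0, 1], [0, 0, -0.198, 0, 0, 0, 1], [0, 0, -0.198, 0, 0, 0, 1], [0, 0, -0.198, 0, 0, 0, 1]]]'

```text
clock: 2.1
eef_pos: [515.2, 418.1, 21.2]
eef_rot: [3.141, 0.0, 2.958]
wrist_force: [0.7, -0.7, -1.1]
finger_gap: 11.9
finger_force: 0.0
```

```bash
python3 - <<'E'
from meas import *
c,P,T,f=grab("scene"); I=c["frame"][60:240,360:560,::-1]; J=grab("top")[0]["frame"][130:300,60:260,::-1]
cv2.imwrite("pics/a.png",np.vstack([cv2.resize(I,(640,300)),cv2.resize(J,(640,300))]))
s=manip.read_state();print(s["finger_gap"],s["finger_force"],s["wrist_force"])
E
```

```text
3.6796949717797007 0.0 [-0.16805608  0.30099357 -0.24729666]
```

View pics/a.png

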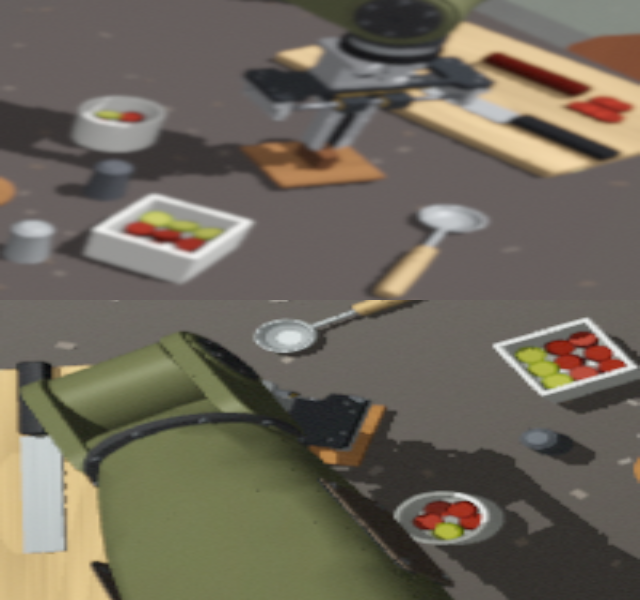

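The gripper closed on air. In the scene crop the fingers stand behind the bar, on the robot's side. I'll measure how far off they are.

```bash
python3 - <<'E'
from meas import *
c,P,T,f=grab("scene"); F=c["frame"].astype(int)
sat=F.max(-1)-F.min(-1)
d=np.hypot(P[...,0]-500,P[...,1]-418)<90
for lo in range(20,110,10):
    m=d&(P[...,2]>lo)&(P[...,2]<lo+10)
    for nm,k in(("grey",sat<25),("brown",sat>=25)):
        q=P[m&k]
        if len(q)>4: print(lo,nm,len(q),np.median(q,0).round(1),np.percentile(q,5,0).round(),np.percentile(q,95,0).round())
print(fit(P,(515,418),80,9,20,0))
cv2.imwrite("pics/b.png",cv2.resize(c["frame"][110:190,410:500,::-1],(720,600),interpolation=cv2.INTER_CUBIC)[:600])
print(manip.read_state()["eef_pos"],manip.read_state()["finger_gap"])
E
```

```text
20 brown 46 [527.5 411.8  23.1] [493. 382.  20.] [548. 430.  29.]
30 brown 37 [524.9 412.   35.5] [498. 408.  31.] [538. 419.  39.]
40 grey 8 [508.3 414.5  48.4] [496. 413.  45.] [518. 419.  50.]
40 brown 52 [528.1 413.2  45.2] [503. 408.  40.] [537. 423.  49.]
50 grey 12 [522.8 413.6  57.7] [510. 408.  53.] [525. 422.  60.]
50 brown 11 [527.7 415.1  50.7] [524. 411.  50.] [536. 423.  57.]
60 grey 38 [522.5 417.7  64.6] [506. 405.  61.] [528. 429.  69.]
70 grey 36 [522.4 409.2  74.7] [511. 404.  71.] [526. 427.  80.]
80 grey 39 [523.  410.8  84.8] [509. 403.  80.] [527. 429.  89.]
90 grey 40 [522.5 412.9  95.2] [508. 404.  91.] [527. 428.  99.]
100 grey 45 [522.7 411.7 105.1] [509. 404. 100.] [527. 431. 109.]
n=667 z=16.7 rect c=(516.1,418.8) 95.0x94.3 ang=-10.2 circ=(516.6,418.3) d=127.3 mean=(523.1,411.6)
[515.13883922 418.07513381  20.97660813] 1.2890822394715824
```

View pics/b.png

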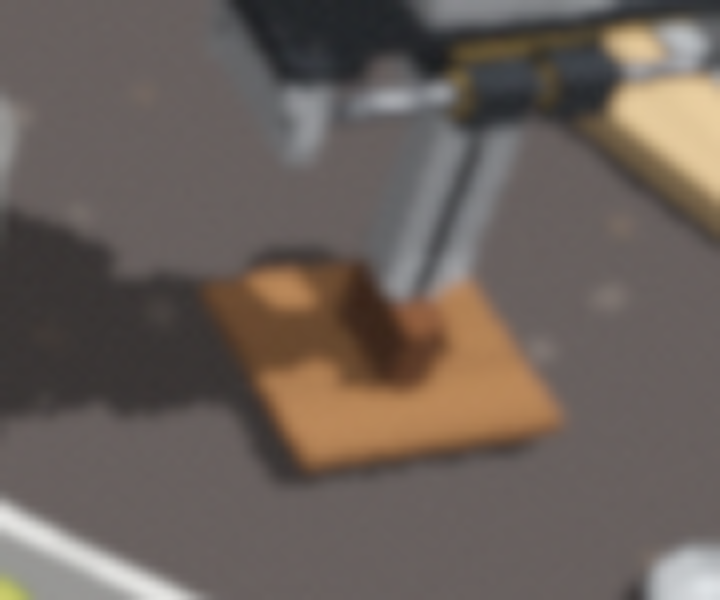

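The closed fingers look centred over the bar but end near z≈50, although the state says 21. I'll lift to clear air and compare the tip position in the cameras with the state.

Call:
servo_tool --motion '[[[0, 0, 0.1, 0, 0, 0, 1], [0, 0, 0.2, 0, 0, 0, 1], [0, 0, 0.2, 0, 0, 0, 1], [0, 0, 0.2, 0, 0, 0, 1]]]'

```text
clock: 2.65
eef_pos: [515.4, 418.3, 121.9]
eef_rot: [3.14, 0.001, 2.958]
wrist_force: [-0.0, -0.4, -0.6]
finger_gap: 0.4
finger_force: 0.0
```

```bash
python3 - <<'E'
from meas import *
c,P,T,f=grab("scene"); F=c["frame"].astype(int)
d=np.hypot(P[...,0]-515,P[...,1]-418)<40
for lo in range(20,190,5):
    m=d&(P[...,2]>lo)&(P[...,2]<lo+5); q=P[m]
    if len(q)>2: print(lo,len(q),np.median(q,0).round(1),np.percentile(q,5,0).round(),np.percentile(q,95,0).round())
print(fit(P,(515,418),80,9,20,0),fit(P,(515,418),45,40,56,0))
c2,P2,_,_=grab("top")
cv2.imwrite("pics/c.png",np.hstack([cv2.resize(c["frame"][70:190,400:520,::-1],(400,400)),cv2.resize(c2["frame"][130:260,90:220,::-1],(400,400))]))
s=manip.read_state();print(s["eef_pos"],s["finger_gap"])
E
```

```text
20 21 [523.  412.5  21.1] [493. 390.  20.] [543. 442.  24.]
25 23 [522.4 411.5  27.8] [499. 407.  25.] [538. 418.  29.]
30 19 [522.5 411.9  32.5] [496. 408.  30.] [538. 419.  35.]
35 17 [532.  412.4  36.9] [506. 409.  35.] [538. 421.  39.]
40 25 [527.3 412.6  42.9] [498. 408.  41.] [538. 419.  45.]
45 61 [515.7 418.5  48.3] [497. 410.  46.] [537. 427.  50.]
50 14 [518.  415.2  50.7] [498. 409.  50.] [534. 425.  53.]
150 4 [523.9 419.3 153.7] [523. 415. 152.] [525. 425. 154.]
155 9 [524.7 420.  159.1] [522. 410. 156.] [526. 423. 160.]
160 16 [522.1 410.3 162.2] [507. 407. 161.] [527. 424. 165.]
165 22 [524.6 411.6 166.9] [508. 407. 165.] [527. 429. 169.]
170 26 [523.4 411.  172.7] [508. 405. 170.] [526. 427. 175.]
175 20 [522.7 413.5 177. ] [512. 407. 175.] [526. 428. 180.]
180 24 [523.  412.5 182.7] [508. 406. 180.] [527. 427. 185.]
185 25 [522.7 413.6 187.8] [510. 406. 185.] [527. 429. 190.]
n=691 z=16.8 rect c=(515.8,419.3) 97.1x94.0 ang=-9.8 circ=(515.3,419.3) d=128.6 mean=(521.7,413.4) n=100 z=48.1 rect c=(516.7,417.6) 45.7x18.9 ang=-12.2 circ=(516.2,415.1) d=46.0 mean=(518.1,416.5)
[514.60176601 417.69378828 119.42438941] 0.600058608616886
```

View pics/c.png

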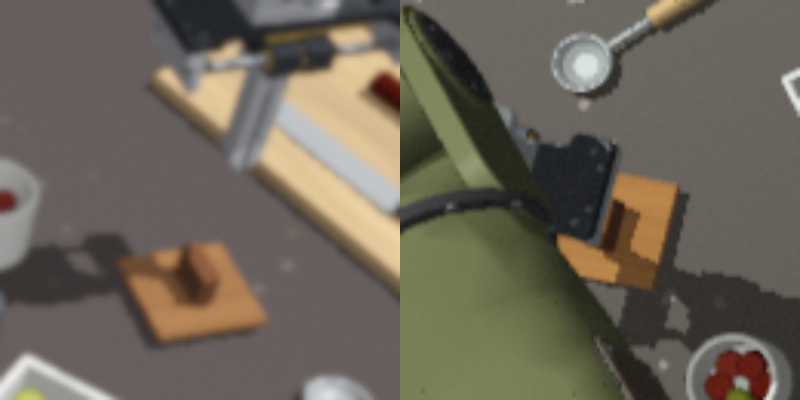

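The tips show at z≈152 while the state reports 119, so they stand about 32 mm higher than reported, level with the bar's top. I'll check whether this depends on the opening.

Call:
servo_tool --motion '[[[0, 0, 0, 0, 0, 0, 0.6], [0, 0, 0, 0, 0, 0, 0.6], [0, 0, 0, 0, 0, 0, 0.6], [0, 0, 0, 0, 0, 0, 0.6]]]'

```text
clock: 3.15
eef_pos: [515.0, 418.1, 120.6]
eef_rot: [-3.141, -0.0, 2.958]
wrist_force: [0.7, 0.3, -0.2]
finger_gap: 29.0
finger_force: 0.0
```

```bash
python3 - <<'E'
from meas import *
for n in("scene","scene"):
    c,P,T,f=grab(n)
    d=(np.hypot(P[...,0]-515,P[...,1]-418)<55)&(P[...,2]>70)&(P[...,2]<185)
    k,l,s,_=cv2.connectedComponentsWithStats(d.astype(np.uint8))
    for i in range(1,k):
        q=P[l==i]
        if len(q)>8: 
            t=q[q[:,2]<q[:,2].min()+20]; print(n,len(q),"zmin",np.sort(q[:,2])[:4].round(1),t.mean(0).round(1),t.min(0).round(1),t.max(0).round(1))
s=manip.read_state();print(s["eef_pos"],s["finger_gap"])
E
```

```text
scene 94 zmin [151.  151.  151.4 151.8] [522.4 435.1 161.4] [507.9 430.2 151. ] [529.6 444.9 170.6]
scene 77 zmin [153.5 154.4 155.6 156.6] [515.6 395.9 165.5] [501.9 390.8 153.5] [522.4 404.6 173.5]
scene 93 zmin [151.8 152.  152.6 152.9] [522.9 437.3 162.7] [510.2 431.  151.8] [530.7 445.5 171.8]
scene 79 zmin [153.  153.9 156.7 157.5] [515.8 393.4 165.4] [498.7 387.3 153. ] [523.2 400.6 172.9]
[515.08990184 418.09549079 120.82610899] 36.10781705570416
```

The offset is constant: the true tips are about 30 mm above the reported TCP. I'll go 30 mm lower by the readout and let the grip confirm it.

Call:
servo_tool --motion '[[[0, 0, -0.06, 0, 0, 0, 0.4], [0, 0, -0.12, 0, 0, 0, 0.4], [0, 0, -0.18, 0, 0, 0, 0.4], [0, 0, -0.22, 0, 0, 0, 0.4], [0, 0, -0.24, 0, 0, 0, 0.4], [0, 0, -0.254, 0, 0, 0, 0.4], [0, 0, -0.254, 0, 0, 0, 0.4]]]'

```text
clock: 3.95
eef_pos: [515.1, 418.1, -6.2]
eef_rot: [-3.141, -0.0, 2.958]
wrist_force: [-0.4, -0.1, -0.4]
finger_gap: 56.7
finger_force: 0.0
```

Call:
servo_tool --motion '[[[0, 0, 0, 0, 0, 0, 1], [0, 0, 0, 0, 0, 0, 1], [0, 0, 0, 0, 0, 0, 1], [0, 0, 0, 0, 0, 0, 1], [0, 0, 0, 0, 0, 0, 1], [0, 0, 0, 0, 0, 0, 1], [0, 0, 0, 0, 0, 0, 1], [0, 0, 0, 0, 0, 0, 1]]]'

```text
clock: 4.75
eef_pos: [515.2, 418.2, -5.9]
eef_rot: [3.141, 0.0, 2.958]
wrist_force: [0.2, 0.3, 1.4]
finger_gap: 16.2
finger_force: 30.0
```

The lid is gripped (gap 16.2 mm at 30 N). Next I lift it, turn it and carry it over the square dish.

Call:
servo_tool --motion '[[[0, 0, 0.06, 0, 0, 0, 1], [0, 0, 0.14, 0, 0, 0, 1], [0, 0, 0.22, 0, 0, 0, 1], [0.03, -0.06, 0.22, 0, 0, -0.04, 1], [0.07, -0.136, 0.22, 0, 0, -0.085, 1], [0.11, -0.215, 0.22, 0, 0, -0.13, 1], [0.15, -0.293, 0.22, 0, 0, -0.175, 1], [0.18, -0.352, 0.22, 0, 0, -0.22, 1], [0.2, -0.39, 0.22, 0, 0, -0.255, 1], [0.21, -0.41, 0.22, 0, 0, -0.276, 1]]]'

```text
clock: 5.75
eef_pos: [620.8, 211.0, 103.6]
eef_rot: [-3.141, 0.0, 2.085]
wrist_force: [0.5, 0.5, -1.1]
finger_gap: 15.7
finger_force: 30.0
```

Call:
servo_tool --motion '[[[0, 0, 0, 0, 0, 0, 1], [0, 0, 0, 0, 0, 0, 1], [0, 0, 0, 0, 0, 0, 1], [0, 0, 0, 0, 0, 0, 1]]]'

```text
clock: 6.15
eef_pos: [619.8, 213.9, 103.9]
eef_rot: [-3.142, -0.0, 2.093]
wrist_force: [0.4, 1.2, -0.9]
finger_gap: 15.7
finger_force: 30.0
```

```bash
python3 - <<'E'
from meas import *
c,P,T,f=grab("scene"); F=c["frame"].astype(int)
br=(F[...,0]-F[...,2]>40)
print(fit(P,(620,213),90,100,135,0,br))
print(fit(P,(620,213),78,52,66,0))
s=manip.read_state();print(s["eef_pos"],s["eef_rot"],s["finger_gap"])
c2,P2,_,_=grab("top");print(fit(P2,(620,213),90,100,135,0,c2["frame"][...,0].astype(int)-c2["frame"][...,2]>40))
cv2.imwrite("pics/d.png",np.hstack([cv2.resize(c["frame"][100:250,330:480,::-1],(400,400)),cv2.resize(c2["frame"][90:240,160:310,::-1],(400,400))]))
E
```

```text
n=928 z=126.3 rect c=(620.1,215.5) 96.3x92.3 ang=-58.6 circ=(619.8,216.5) d=129.6 mean=(630.2,208.8)
n=271 z=59.4 rect c=(620.7,213.4) 90.2x86.4 ang=-60.1 circ=(621.0,214.5) d=121.1 mean=(637.0,198.3)
[619.83220464 213.79348875 103.95493322] [-3.14157548e+00 -5.75477112e-06  2.09243601e+00] 15.909703769720375
n=138 z=124.9 rect c=(635.4,178.6) 84.4x15.2 ang=30.0 circ=(636.2,177.0) d=84.8 mean=(629.0,172.9)
```

View pics/d.png

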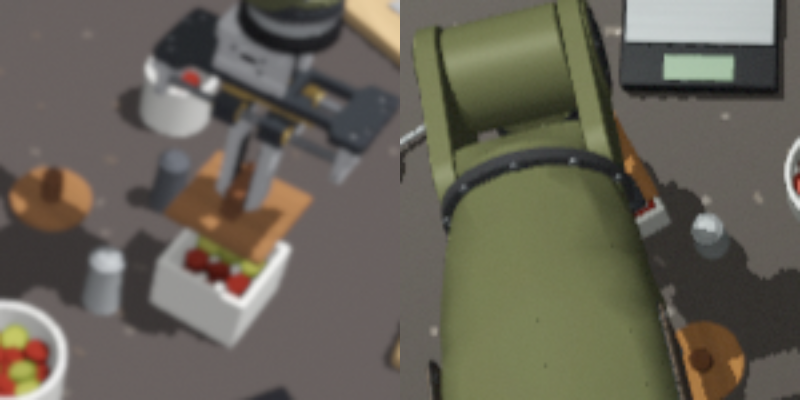

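The lid is level over the square dish, within about 2 mm and 1.5°. I'll lower it 60 mm.

Call:
servo_tool --motion '[[[0, -0.002, -0.04, 0, 0, 0, 1], [0, -0.002, -0.07, 0, 0, 0, 1], [0, -0.002, -0.085, 0, 0, 0, 1], [0, -0.002, -0.1, 0, 0, 0, 1], [0, -0.002, -0.11, 0, 0, 0, 1], [0, -0.002, -0.115, 0, 0, 0, 1], [0, -0.002, -0.119, 0, 0, 0, 1], [0, -0.002, -0.119, 0, 0, 0, 1]]]'

```text
clock: 7.05
eef_pos: [620.2, 212.1, 44.5]
eef_rot: [3.141, 0.0, 2.091]
wrist_force: [0.4, -0.2, -0.8]
finger_gap: 15.7
finger_force: 30.0
```

Call:
servo_tool --motion '[[[0, 0, -0.002, 0, 0, 0, 1], [0, 0, -0.002, 0, 0, 0, 1], [0, 0, -0.002, 0, 0, 0, 0.5], [0, 0, -0.002, 0, 0, 0, 0.5], [0, 0, -0.002, 0, 0, 0, 0.5], [0, 0, -0.002, 0, 0, 0, 0.5], [0, 0, -0.002, 0, 0, 0, 0.5], [0, 0, 0.06, 0, 0, 0, 0.5], [0, 0, 0.13, 0, 0, 0, 0.5], [0, 0, 0.17, 0, 0, 0, 0.5]]]'

```text
clock: 8.05
eef_pos: [620.8, 212.3, 132.4]
eef_rot: [3.139, 0.001, 2.091]
wrist_force: [-0.7, -0.1, -0.1]
finger_gap: 47.1
finger_force: 0.0
```

Call:
servo_tool --motion '[[[-0.315, -0.19, 0, 0, 0, 0, 0.45], [-0.315, -0.19, 0, 0, 0, 0, 0.45], [-0.315, -0.19, 0, 0, 0, 0, 0.45], [-0.315, -0.19, 0, 0, 0, 0, 0.45], [-0.315, -0.19, 0, 0, 0, 0, 0.45], [-0.315, -0.19, -0.06, 0, 0, 0, 0.45], [-0.315, -0.19, -0.13, 0, 0, 0, 0.45], [-0.315, -0.19, -0.2, 0, 0, 0, 0.45], [-0.315, -0.19, -0.25, 0, 0, 0, 0.45], [-0.315, -0.19, -0.271, 0, 0, 0, 0.45]]]'

```text
clock: 9.05
eef_pos: [461.9, 117.1, -8.1]
eef_rot: [-3.139, -0.001, 2.091]
wrist_force: [-0.1, -0.2, -0.0]
finger_gap: 52.0
finger_force: 0.0
```

Call:
servo_tool --motion '[[[0, 0, 0, 0, 0, 0, 0.45], [0, 0, 0, 0, 0, 0, 1], [0, 0, 0, 0, 0, 0, 1], [0, 0, 0, 0, 0, 0, 1], [0, 0, 0, 0, 0, 0, 1], [0, 0, 0, 0, 0, 0, 1], [0, 0, 0, 0, 0, 0, 1], [0, 0, 0, 0, 0, 0, 1]]]'

```text
clock: 9.85
eef_pos: [463.0, 117.2, -5.5]
eef_rot: [3.141, 0.0, 2.091]
wrist_force: [-1.6, -0.4, 7.1]
finger_gap: 21.2
finger_force: 30.0
```

```bash
python3 - <<'E'
from meas import *
for n in("scene","top"):
    c,P,T,f=grab(n)
    print("lid",fit(P,(620,213),80,58,80,0)); print("dish low",fit(P,(620,213),80,10,50,0)); print("knob",fit(P,(620,213),45,90,106,0))
E
```

```text
lid n=1076 z=66.4 rect c=(619.8,213.2) 97.3x93.2 ang=-59.8 circ=(619.8,213.2) d=129.1 mean=(625.4,209.1)
dish low n=458 z=30.5 rect c=(649.1,207.0) 122.5x62.5 ang=75.4 circ=(620.1,214.6) d=122.6 mean=(645.2,189.8)
knob n=119 z=98.3 rect c=(620.5,213.2) 46.6x15.8 ang=-59.2 circ=(619.5,212.4) d=47.1 mean=(623.3,210.8)
lid n=1142 z=65.3 rect c=(620.2,212.3) 93.5x92.1 ang=30.0 circ=(619.9,212.0) d=128.7 mean=(618.5,211.1)
dish low n=118 z=28.6 rect c=(583.1,191.0) 83.5x2.9 ang=-60.1 circ=(583.1,191.1) d=83.5 mean=(583.3,190.9)
knob n=118 z=97.0 rect c=(619.5,212.2) 43.2x16.2 ang=-61.6 circ=(621.3,212.9) d=44.0 mean=(619.1,212.0)
```

The square lid is seated: plate top at 66 mm, knob top at 98 mm, centred within 1 mm. The small lid is gripped, so on to its dish.

Call:
servo_tool --motion '[[[0, 0, 0.06, 0, 0, 0, 1], [0, 0, 0.14, 0, 0, 0, 1], [0, 0, 0.22, 0, 0, 0, 1], [-0.03, 0.07, 0.22, 0, 0, 0, 1], [-0.064, 0.152, 0.22, 0, 0, 0, 1], [-0.097, 0.23, 0.22, 0, 0, 0, 1], [-0.125, 0.3, 0.22, 0, 0, 0, 1], [-0.145, 0.345, 0.22, 0, 0, 0, 1], [-0.152, 0.362, 0.22, 0, 0, 0, 1], [-0.152, 0.362, 0.22, 0, 0, 0, 1]]]'

```text
clock: 10.95
eef_pos: [386.3, 298.5, 103.8]
eef_rot: [-3.141, 0.0, 2.092]
wrist_force: [1.1, -0.7, 0.2]
finger_gap: 21.8
finger_force: 30.0
```

Call:
servo_tool --motion '[[[0, 0, 0, 0, 0, 0, 1], [0, 0, 0, 0, 0, 0, 1], [0, 0, 0, 0, 0, 0, 1]]]'

```text
clock: 11.25
eef_pos: [387.1, 297.3, 104.0]
eef_rot: [-3.142, 0.0, 2.089]
wrist_force: [0.4, -0.4, -1.3]
finger_gap: 21.2
finger_force: 30.0
```

```bash
python3 - <<'E'
from meas import *
c,P,T,f=grab("scene"); F=c["frame"].astype(int)
print(fit(P,(386,298),90,105,140,0,(F[...,0]-F[...,2]>40)))
print(fit(P,(386,298),60,52,66,0))
s=manip.read_state();print(s["eef_pos"],s["finger_gap"],s["finger_force"])
E
```

```text
n=316 z=126.4 rect c=(395.2,294.8) 77.1x66.0 ang=58.3 circ=(391.8,298.2) d=81.1 mean=(398.2,292.8)
n=197 z=58.2 rect c=(388.1,297.7) 75.4x69.5 ang=-26.6 circ=(388.2,299.0) d=76.3 mean=(389.8,296.9)
[386.99022757 297.45679155 103.96874271] 21.636186396320046 29.99984622001648
```

Call:
servo_tool --motion '[[[0, 0, -0.04, 0, 0, 0, 1], [0, 0, -0.07, 0, 0, 0, 1], [0, 0, -0.085, 0, 0, 0, 1], [0, 0, -0.1, 0, 0, 0, 1], [0, 0, -0.11, 0, 0, 0, 1], [0, 0, -0.115, 0, 0, 0, 1], [0, 0, -0.12, 0, 0, 0, 1], [0, 0, -0.12, 0, 0, 0, 1]]]'

```text
clock: 12.1
eef_pos: [386.9, 298.3, 44.5]
eef_rot: [3.141, -0.0, 2.091]
wrist_force: [-0.3, 0.1, 3.4]
finger_gap: 21.1
finger_force: 30.0
```

Call:
servo_tool --motion '[[[0, 0, 0, 0, 0, 0, 0.5], [0, 0, 0, 0, 0, 0, 0.5], [0, 0, 0, 0, 0, 0, 0.5], [0, 0, 0, 0, 0, 0, 0.5], [0, 0, 0, 0, 0, 0, 0.5], [0, 0, 0.06, 0, 0, 0, 0.5], [0, 0, 0.13, 0, 0, 0, 0.5], [0, 0, 0.17, 0, 0, 0, 0.5]]]'

```text
clock: 12.9
eef_pos: [387.1, 298.5, 131.3]
eef_rot: [3.139, -0.0, 2.091]
wrist_force: [0.0, 0.2, -0.1]
finger_gap: 47.2
finger_force: 0.0
```

Call:
servo_tool --motion '[[[0.153, -0.789, 0, 0, 0, 0.246, 0.5], [0.153, -0.789, 0, 0, 0, 0.246, 0.5], [0.153, -0.789, 0, 0, 0, 0.246, 0.5], [0.153, -0.789, 0, 0, 0, 0.246, 0.5], [0.153, -0.789, 0, 0, 0, 0.246, 0.5], [0.153, -0.789, 0, 0, 0, 0.246, 0.5], [0.153, -0.789, 0, 0, 0, 0.246, 0.5], [0.153, -0.789, 0, 0, 0, 0.246, 0.5], [0.153, -0.789, 0, 0, 0, 0.246, 0.5], [0.153, -0.789, 0, 0, 0, 0.246, 0.5]]]'

```text
clock: 13.9
eef_pos: [463.4, -100.5, 128.8]
eef_rot: [-3.141, 0.0, 2.859]
wrist_force: [0.6, 1.1, 0.3]
finger_gap: 46.7
finger_force: 0.0
```

Call:
servo_tool --motion '[[[0, 0, -0.06, 0, 0, 0, 0.5], [0, 0, -0.13, 0, 0, 0, 0.5], [0, 0, -0.2, 0, 0, 0, 0.5], [0, 0, -0.24, 0, 0, 0, 0.5], [0, 0, -0.264, 0, 0, 0, 0.5], [0, 0, -0.264, 0, 0, 0, 0.5]]]'

```text
clock: 14.5
eef_pos: [462.5, -95.9, -4.0]
eef_rot: [3.142, -0.002, 2.864]
wrist_force: [0.1, -0.0, 0.6]
finger_gap: 46.7
finger_force: 0.0
```

Call:
servo_tool --motion '[[[0, 0, 0, 0, 0, 0, 1], [0, 0, 0, 0, 0, 0, 1], [0, 0, 0, 0, 0, 0, 1], [0, 0, 0, 0, 0, 0, 1], [0, 0, 0, 0, 0, 0, 1], [0, 0, 0, 0, 0, 0, 1], [0, 0, 0, 0, 0, 0, 1]]]'

```text
clock: 15.2
eef_pos: [463.4, -96.5, -2.5]
eef_rot: [-3.142, 0.001, 2.864]
wrist_force: [-1.2, 0.4, 6.8]
finger_gap: 15.5
finger_force: 30.0
```

```bash
python3 - <<'E'
from meas import *
for n in("scene","top"):
    c,P,T,f=grab(n)
    print("small lid",fit(P,(387,298),80,58,80,0)); print("knob",fit(P,(387,298),45,90,106,0)); print("dish low",fit(P,(387,298),60,10,50,0))
    print("obl lid",fit(P,(463,-96),80,9,20,0)); print("salt",fit(P,(585,112),30,40,80,0)); print("pep",fit(P,(500,227),30,40,80,0))
E
```

```text
small lid n=419 z=66.7 rect c=(388.8,297.6) 78.7x77.9 ang=-32.8 circ=(387.9,300.6) d=85.1 mean=(393.5,294.7)
knob n=48 z=97.9 rect c=(389.0,298.0) 20.5x19.4 ang=28.8 circ=(388.0,298.6) d=22.9 mean=(390.1,297.3)
dish low n=275 z=30.1 rect c=(403.8,288.0) 73.6x39.5 ang=56.8 circ=(389.5,297.3) d=73.8 mean=(409.7,282.8)
obl lid n=918 z=16.6 rect c=(464.4,-95.6) 127.2x80.1 ang=-16.0 circ=(463.4,-95.0) d=147.8 mean=(478.6,-99.0)
salt n=164 z=61.7 rect c=(587.9,112.6) 29.0x28.4 ang=3.1 circ=(586.7,113.4) d=31.9 mean=(591.5,110.1)
pep n=144 z=61.5 rect c=(502.1,226.0) 30.7x26.5 ang=39.8 circ=(501.1,227.4) d=31.0 mean=(505.4,224.4)
small lid n=768 z=65.0 rect c=(386.8,297.6) 78.5x78.5 ang=-88.7 circ=(386.6,298.0) d=80.5 mean=(386.6,296.7)
knob n=69 z=96.3 rect c=(386.7,297.6) 21.3x19.5 ang=-44.3 circ=(386.5,297.9) d=23.1 mean=(387.0,297.4)
dish low n=70 z=24.2 rect c=(380.3,272.2) 66.1x21.9 ang=-13.2 circ=(382.8,282.8) d=66.1 mean=(379.6,267.3)
obl lid None
salt n=123 z=62.7 rect c=(584.9,112.5) 28.9x28.6 ang=66.1 circ=(586.1,112.6) d=31.1 mean=(583.5,111.6)
pep n=132 z=62.6 rect c=(499.2,227.2) 30.4x28.8 ang=-89.2 circ=(499.1,227.4) d=31.3 mean=(498.3,225.8)
```

The small lid is seated and both shakers are upright. The oblong lid is gripped, so next I carry it over.

Call:
servo_tool --motion '[[[0, 0, 0.06, 0, 0, 0, 1], [0, 0, 0.14, 0, 0, 0, 1], [0, 0, 0.22, 0, 0, 0, 1], [0.05, -0.03, 0.22, 0, 0, -0.006, 1], [0.13, -0.08, 0.22, 0, 0, -0.006, 1], [0.2, -0.123, 0.22, 0, 0, -0.006, 1], [0.27, -0.166, 0.22, 0, 0, -0.006, 1], [0.33, -0.203, 0.22, 0, 0, -0.006, 1], [0.356, -0.218, 0.22, 0, 0, -0.006, 1], [0.356, -0.218, 0.22, 0, 0, -0.006, 1]]]'

```text
clock: 16.3
eef_pos: [641.6, -206.1, 105.6]
eef_rot: [3.142, -0.001, 2.844]
wrist_force: [-0.3, -0.3, -1.3]
finger_gap: 15.8
finger_force: 30.0
```

Call:
servo_tool --motion '[[[0, 0, 0, 0, 0, 0, 1], [0, 0, 0, 0, 0, 0, 1], [0, 0, 0, 0, 0, 0, 1]]]'

```text
clock: 16.6
eef_pos: [640.7, -204.9, 107.4]
eef_rot: [-3.142, 0.0, 2.845]
wrist_force: [-0.3, 0.2, -0.3]
finger_gap: 15.7
finger_force: 30.0
```

```bash
python3 - <<'E'
from meas import *
c,P,T,f=grab("scene"); F=c["frame"].astype(int)
print(fit(P,(641,-205),90,105,140,0,(F[...,0]-F[...,2]>40)))
print(fit(P,(641,-205),80,52,66,0))
s=manip.read_state();print(s["eef_pos"],s["finger_gap"],s["finger_force"])
E
```

```text
n=1471 z=126.1 rect c=(639.8,-204.1) 128.8x79.7 ang=-16.7 circ=(641.6,-203.2) d=147.2 mean=(660.9,-205.9)
n=299 z=59.5 rect c=(641.6,-204.6) 121.2x74.4 ang=-16.8 circ=(641.7,-204.3) d=140.9 mean=(678.3,-207.5)
[ 640.79725029 -205.00641495  107.42007266] 15.465220810384263 29.999740719795227
```

Aligned within 2 mm and 0.1°. I'll lower it and release.

Call:
servo_tool --motion '[[[0, 0, -0.04, 0, 0, 0, 1], [0, 0, -0.07, 0, 0, 0, 1], [0, 0, -0.085, 0, 0, 0, 1], [0, 0, -0.1, 0, 0, 0, 1], [0, 0, -0.11, 0, 0, 0, 1], [0, 0, -0.115, 0, 0, 0, 1], [0, 0, -0.12, 0, 0, 0, 1], [0, 0, -0.12, 0, 0, 0, 1]]]'

```text
clock: 17.45
eef_pos: [641.4, -205.5, 47.5]
eef_rot: [-3.141, 0.001, 2.845]
wrist_force: [0.4, 0.8, -1.5]
finger_gap: 15.7
finger_force: 30.0
```

Call:
servo_tool --motion '[[[0, 0, 0, 0, 0, 0, 0.5], [0, 0, 0, 0, 0, 0, 0.5], [0, 0, 0, 0, 0, 0, 0.5], [0, 0, 0, 0, 0, 0, 0.5], [0, 0, 0, 0, 0, 0, 0.5], [0, 0, 0.06, 0, 0, 0, 0.5], [0, 0, 0.13, 0, 0, 0, 0.5], [0, 0, 0.17, 0, 0, 0, 0.5]]]'

```text
clock: 18.25
eef_pos: [641.8, -205.6, 134.9]
eef_rot: [-3.141, 0.003, 2.845]
wrist_force: [-0.0, 0.5, -0.7]
finger_gap: 46.7
finger_force: 0.0
```

Call:
servo_tool --motion '[[[-0.54, -0.127, 0, 0, 0, 0, 0.45], [-0.54, -0.127, 0, 0, 0, 0, 0.45], [-0.54, -0.127, 0, 0, 0, 0, 0.45], [-0.54, -0.127, 0, 0, 0, 0, 0.45], [-0.54, -0.127, 0, 0, 0, 0, 0.45], [-0.54, -0.127, 0, 0, 0, 0, 0.45], [-0.54, -0.127, 0, 0, 0, 0, 0.45], [-0.54, -0.127, -0.08, 0, 0, 0, 0.45], [-0.54, -0.127, -0.16, 0, 0, 0, 0.45], [-0.54, -0.127, -0.2, 0, 0, 0, 0.45]]]'

```text
clock: 19.25
eef_pos: [370.8, -267.9, 29.4]
eef_rot: [3.14, -0.002, 2.845]
wrist_force: [0.0, -1.6, 1.1]
finger_gap: 51.3
finger_force: 0.0
```

Call:
servo_tool --motion '[[[0, 0, -0.04, 0, 0, 0, 0.45], [0, 0, -0.06, 0, 0, 0, 0.45], [0, 0, -0.07, 0, 0, 0, 0.45], [0, 0, -0.07, 0, 0, 0, 1], [0, 0, -0.07, 0, 0, 0, 1], [0, 0, -0.07, 0, 0, 0, 1], [0, 0, -0.07, 0, 0, 0, 1], [0, 0, -0.07, 0, 0, 0, 1], [0, 0, -0.07, 0, 0, 0, 1], [0, 0, -0.07, 0, 0, 0, 1]]]'

```text
clock: 20.25
eef_pos: [371.4, -269.1, -2.5]
eef_rot: [-3.141, 0.001, 2.845]
wrist_force: [-0.9, 1.5, 5.5]
finger_gap: 21.5
finger_force: 30.0
```

```bash
python3 - <<'E'
from meas import *
for n in("scene","top"):
    c,P,T,f=grab(n)
    print("obl lid",fit(P,(641,-205),80,58,80,0)); print("knob",fit(P,(641,-205),45,90,106,0)); print("dlr",fit(P,(643,-12),70,52,66,0))
    print("lr lid",fit(P,(371,-268),80,9,20,0)); 
E
```

```text
obl lid n=1823 z=66.2 rect c=(640.6,-204.3) 128.4x79.8 ang=-17.2 circ=(641.6,-204.8) d=147.3 mean=(646.9,-205.6)
knob n=156 z=97.6 rect c=(640.8,-204.0) 44.7x15.0 ang=-16.0 circ=(640.9,-204.2) d=46.3 mean=(643.6,-204.5)
dlr n=404 z=59.2 rect c=(644.0,-12.2) 102.6x101.1 ang=-24.7 circ=(643.4,-11.1) d=106.0 mean=(646.3,-13.1)
lr lid n=870 z=16.4 rect c=(376.3,-266.9) 109.1x101.0 ang=-86.8 circ=(371.9,-267.7) d=113.1 mean=(384.0,-267.9)
obl lid n=1383 z=65.8 rect c=(641.0,-205.5) 127.3x80.6 ang=-16.9 circ=(640.2,-206.1) d=147.8 mean=(639.0,-204.4)
knob n=117 z=97.2 rect c=(639.9,-204.8) 43.7x16.1 ang=-17.3 circ=(640.7,-202.4) d=44.0 mean=(639.8,-204.4)
dlr n=269 z=58.8 rect c=(642.9,-12.0) 103.3x101.7 ang=42.9 circ=(643.0,-12.7) d=104.7 mean=(643.7,-12.3)
lr lid n=79 z=15.4 rect c=(352.1,-225.9) 27.5x26.6 ang=63.1 circ=(351.3,-228.5) d=33.8 mean=(351.0,-228.8)
```

Call:
servo_tool --motion '[[[0, 0, 0.06, 0, 0, 0, 1], [0, 0, 0.14, 0, 0, 0, 1], [0, 0, 0.22, 0, 0, 0, 1], [0.04, 0.038, 0.22, 0, 0, 0, 1], [0.1, 0.094, 0.22, 0, 0, 0, 1], [0.16, 0.151, 0.22, 0, 0, 0, 1], [0.22, 0.207, 0.22, 0, 0, 0, 1], [0.28, 0.264, 0.22, 0, 0, 0, 1], [0.34, 0.321, 0.22, 0, 0, 0, 1], [0.4, 0.377, 0.22, 0, 0, 0, 1]]]'

```text
clock: 21.35
eef_pos: [572.0, -78.9, 106.8]
eef_rot: [-3.142, -0.0, 2.845]
wrist_force: [0.4, -0.9, -0.6]
finger_gap: 21.2
finger_force: 30.0
```

Call:
servo_tool --motion '[[[0.06, 0.057, 0, 0, 0, 0, 1], [0.11, 0.104, 0, 0, 0, 0, 1], [0.135, 0.128, 0, 0, 0, 0, 1], [0.145, 0.137, 0, 0, 0, 0, 1], [0.145, 0.137, 0, 0, 0, 0, 1], [0.145, 0.137, 0, 0, 0, 0, 1], [0.145, 0.137, 0, 0, 0, 0, 1]]]'

```text
clock: 22.05
eef_pos: [643.1, -12.8, 107.1]
eef_rot: [-3.141, 0.0, 2.844]
wrist_force: [-0.3, -1.6, -1.7]
finger_gap: 21.0
finger_force: 30.0
```

```bash
python3 - <<'E'
from meas import *
c,P,T,f=grab("scene"); F=c["frame"].astype(int)
print(fit(P,(643,-12),90,105,140,0,(F[...,0]-F[...,2]>40)))
print(fit(P,(643,-12),80,52,66,0))
s=manip.read_state();print(s["eef_pos"],s["finger_gap"],s["finger_force"])
E
```

```text
n=1276 z=125.9 rect c=(648.0,-12.9) 108.2x101.8 ang=67.6 circ=(644.2,-11.3) d=111.1 mean=(656.4,-17.1)
n=226 z=59.0 rect c=(662.4,-19.8) 101.1x63.3 ang=66.9 circ=(644.8,-11.8) d=103.1 mean=(672.4,-24.4)
[643.23902985 -12.71651512 107.19547875] 21.21276405677848 29.999650418758392
```

Call:
servo_tool --motion '[[[0, 0, -0.04, 0, 0, 0, 1], [0, 0, -0.07, 0, 0, 0, 1], [0, 0, -0.085, 0, 0, 0, 1], [0, 0, -0.1, 0, 0, 0, 1], [0, 0, -0.11, 0, 0, 0, 1], [0, 0, -0.115, 0, 0, 0, 1], [0, 0, -0.12, 0, 0, 0, 1], [0, 0, -0.12, 0, 0, 0, 1]]]'

```text
clock: 22.9
eef_pos: [643.9, -11.9, 47.6]
eef_rot: [3.141, 0.001, 2.845]
wrist_force: [-0.6, 0.0, 1.0]
finger_gap: 21.3
finger_force: 30.0
```

Call:
servo_tool --motion '[[[0, 0, 0, 0, 0, 0, 0.5], [0, 0, 0, 0, 0, 0, 0.5], [0, 0, 0, 0, 0, 0, 0.5], [0, 0, 0, 0, 0, 0, 0.5], [0, 0, 0, 0, 0, 0, 0.5], [0, 0, 0.06, 0, 0, 0, 0.5], [0, 0, 0.13, 0, 0, 0, 0.5], [0, 0, 0.2, 0, 0, 0, 0.5]]]'

```text
clock: 23.7
eef_pos: [643.4, -11.9, 148.0]
eef_rot: [-3.141, -0.001, 2.845]
wrist_force: [0.7, -0.4, 0.3]
finger_gap: 46.7
finger_force: 0.0
```

Call:
servo_tool --motion '[[[-0.2, -0.2, 0.1, 0, 0, 0, 0.5], [-0.4, -0.4, 0.1, 0, 0, 0, 0.5], [-0.4, -0.4, 0.1, 0, 0, 0, 0.5], [-0.4, -0.4, 0.1, 0, 0, 0, 0.5], [-0.4, -0.4, 0.1, 0, 0, 0, 0.5], [-0.4, -0.4, 0.1, 0, 0, 0, 0.5], [-0.4, -0.4, 0.1, 0, 0, 0, 0.5], [-0.4, -0.4, 0.1, 0, 0, 0, 0.5], [-0.4, -0.4, 0.1, 0, 0, 0, 0.5], [-0.4, -0.4, 0.1, 0, 0, 0, 0.5]]]'

```text
clock: 24.7
eef_pos: [444.2, -211.1, 196.6]
eef_rot: [3.141, -0.001, 2.846]
wrist_force: [0.6, 0.4, 0.3]
finger_gap: 46.7
finger_force: 0.0
```

```bash
python3 - <<'E'
from meas import *
for n in("scene","top"):
    c,P,T,f=grab(n); cv2.imwrite(f"pics/{n}9.png",c["frame"][:,:,::-1])
    for k,s in dict(sq=(620,213),lr=(643,-12),ob=(641,-205),sr=(387,298)).items():
        d=np.hypot(P[...,0]-s[0],P[...,1]-s[1]); q=P[(d<80)&(P[...,2]>62)&(P[...,2]<71)]
        A=np.c_[q[:,:2]-s,np.ones(len(q))]; co=np.linalg.lstsq(A,q[:,2],rcond=None)[0]
        print(n,k,"plane",co.round(3),fit(P,s,80,58,80,0))
E
```

```text
scene sq plane [-2.0000e-03  2.0000e-03  6.6438e+01] n=1078 z=66.5 rect c=(620.1,213.1) 95.6x93.7 ang=-60.6 circ=(619.6,213.7) d=132.3 mean=(625.4,209.2)
scene lr plane [-3.0000e-03  1.0000e-03  6.6331e+01] n=1540 z=66.3 rect c=(643.5,-11.2) 110.8x107.7 ang=-25.1 circ=(643.4,-10.1) d=113.3 mean=(648.0,-12.7)
scene ob plane [-2.0000e-03  2.0000e-03  6.6185e+01] n=1823 z=66.2 rect c=(640.7,-204.5) 127.3x80.0 ang=-17.1 circ=(640.7,-204.3) d=149.8 mean=(647.0,-205.6)
scene sr plane [-4.0000e-03  6.0000e-03  6.6635e+01] n=419 z=66.6 rect c=(389.1,297.6) 80.0x77.2 ang=-29.0 circ=(389.5,300.0) d=85.3 mean=(393.2,295.0)
top sq plane [ 2.0000e-03 -2.0000e-03  6.5606e+01] n=1143 z=65.3 rect c=(620.5,212.3) 94.7x91.8 ang=29.9 circ=(619.4,212.2) d=129.6 mean=(618.5,211.2)
top lr plane [-0.0000e+00 -2.0000e-03  6.5651e+01] n=1342 z=65.5 rect c=(643.3,-12.6) 110.1x107.9 ang=1.8 circ=(644.2,-12.1) d=111.9 mean=(642.7,-11.8)
top ob plane [-2.0000e-03 -1.0000e-03  6.5887e+01] n=1383 z=65.7 rect c=(640.5,-205.2) 127.5x80.4 ang=-17.2 circ=(640.5,-206.3) d=147.5 mean=(639.3,-204.4)
top sr plane [1.0000e-03 6.0000e-03 6.5271e+01] n=767 z=65.1 rect c=(386.7,297.5) 79.0x78.9 ang=73.9 circ=(386.8,297.9) d=81.2 mean=(386.6,296.6)
```

View pics/scene9.png

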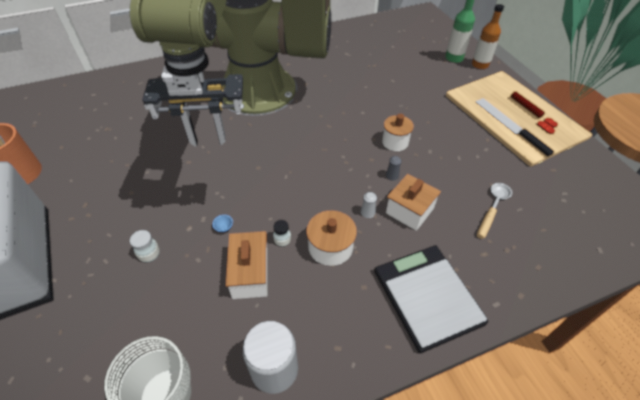

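The picture shows all four dishes closed, at (412,200), (331,237), (247,265) and (397,132). The lids are flat at plate height 66 mm, both shakers are upright at (370,205) and (394,168), and the arm is clear.

```bash
python3 -c "
from cell import manip
print(manip.sign_off())"
```

```text
the job is handed in; nothing more can be done
None
```

All four lids are on their own dishes, flat and centred to within about 2 mm in the final camera check; both shakers were still standing, and I handed the job in at about 25 s (no verdict was returned).

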